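Offer up the lid over an oak tub

ROBOT

A 6-joint arm with a two-finger parallel gripper is mounted at the origin on the work surface. World frame = base frame: x ahead of the robot, y to its left, z up, the work surface at z = 0. Lengths are in m, angles in rad, forces in N, time in s.
With the tool pointing down it reaches from about 0.3 to 0.875 m from the base axis. Payload 6.4 kg.
Tool frame: the origin (TCP) lies midway between the tips of the shut fingers; the grasp point (between the pads) lies 19 mm behind it (env.pinch_z is the distance from the TCP to the grasp point, in m); x points along the fingers, y is the direction in which the jaws open and shut, and the axes are right-handed (so a half turn about x gives the same grasp; the last joint's range is limited). The gripper opens to 85 mm and grips with 20 to 120 N. Pads are 22 mm wide; open, the fingers measure 114 mm over their backs; the gripper's body (76 mm by 85 mm) begins 54 mm behind the grasp point. The pads swing forward as they close: fully open they stand 13 mm farther back than shut.
Start: joints at [1.112, 0.181, 1.607, -0, 1.354, -0.206], TCP at [0.144, 0.557, 0.231] pointing down, gripper open.
Joint ranges: [-2.99, 2.99], [-0.89, 2.07], [0.3, 2.58], [-1.14, 4.28], [0, 2.63], [-3.12, 3.12]. Speed limits (rad/s): [2.57, 2.57, 3.01, 3.14, 3.14, 3.14].

INTERFACE

Orientations are given as a 3x3 rotation matrix whose columns are the frame's x, y, z axes.
In Python, from rig import env, snapshot, ticket gives the robot as it stands. The module is installed in compiled form; this text tells all that it offers.
- The arm moves only by the shell command python3 -m inch 'ROWS' [FORCE]. ROWS is JSON, a list of rows, each a list of 7 numbers: the shift along the tool's x, y, z in mm, then the turn, a rotation vector about the tool's x, y, z in degrees, then the opening, from -1 (shut) to 1 (fully open), so that 0 is half open. In form: [[x, y, z, wx, wy, wz, grip], ...]. A call has 1 to 8 rows; each row shifts and turns the commanded pose from where the row before left it, along the tool's axes as they then stand; what a row does not reach is not made up. A row lasts 1/10 s, in which the tool goes at most 50 mm and 8.59 degrees, less where a joint would pass 70% of its speed; a pose out of reach is approached as far as the arm can. A call is refused whole if a number of a shift passes 50 or a number of a turn 8.59, either way. A call with a gripper value outside its range is refused whole. The fingers move at their own pace and stop on an object; FORCE is the grip in N (left out, the last holds). Time passes only in rows, so rows that do not move let the fingers close. It gives the time, the measured TCP pose, the force and the opening at its end, in the units of the state.
- env.observe(): the state, without advancing time (a new reading comes with each control period).
- snapshot(name): name is "side" or "top" or "wrist"; returns a dict with "img" (420x560x3 uint8, blue, green, red), "fx", "fy", "cx", "cy" (pixels), "extrinsics" (4x4, takes a point from world to camera coordinates). Camera axes: x right, y down, z forward; pixel columns grow to the right and rows downward; lengths in m; the calibration is good to about 2 mm. A picture is of the moment at which its call begins. There is no depth.
- ticket.finish_job(): hands the job in, once; it reports no verdict.
The state is a dict: "time": time; "qpos": joint angles; "joint_velocities": joint speeds; "tau": joint torques, N m; "eef_pos": TCP position; "tcp_rot": TCP orientation; "ft_force": force on the tool from outside, world axes, zero at the start; "moment": the same for the moment, N m; "opening": opening from 0.0 (shut) to 1.0 (fully open).
Only numpy, scipy, OpenCV 4.12 (cv2) and the standard library are available. Lean on these libraries where they do the work, as an engineer would, in place of code of your own. Each camera call takes 0.05 s, during which the arm holds its last target. There are 200 camera calls.

TASK

Pick up the tub's wooden lid by the grip block in its middle, lift it over the top of the stave rack and offer it up over the open tub: level, centred, its crossbar in line with the two notches in the rim, its underside about 15 mm above the rim. Finish there still holding it, motionless, so that I can check the fit by eye: do not set it down or let go. Touch neither the rack nor the tub, and leave the mallet, glue bottle, steel hoop and pencil where they are.

Things in the scene. Friction and masses are not known exactly. Their poses are not given: they have to be found in the camera images.
- lid: Loose lid lying flat, 0.12 to 0.24 kg: brown wooden disc, 106 mm diameter, 14 mm thick; on it along x a dark crossbar 150 mm long, 18 mm wide, its top 30 mm above the underside; mid-bar a dark grip block, 64 mm along x, 18 mm wide along y, its top 54 mm above the underside: pinch it along y. Origin: centre of the disc's underside; z up. Half a turn makes no difference.
- tub: Open oak tub fixed to the bench across the rack from the lid: 14 upright staves (12 pale), two steel hoops; 136 mm outside diameter, 130 mm high, mouth 120 mm inside. The two opposite dark staves on its x axis are 18 mm shorter: two notches in the rim, 30 mm wide, for the lid's crossbar. Origin: centre of its underside; x through both notches, z up.
- tub_rim (a point): Centre of the tub's mouth at the height of the rim, 130 mm above the bench; axes as the tub's.
- rack: Stave rack fixed to the bench between lid and tub, running away from the robot: grey base 300 mm long (x), 60 mm wide (y), 22 mm high, with one row of eight upright wooden staves, 11 mm thick, tops up to 140 mm above the bench. Origin: centre of its underside; z up.
- mallet: Loose wooden mallet lying on the bench at one side, not to be disturbed: head 62 x 110 x 62 mm centred 100 mm along +x of the origin, handle to 130 mm along -x. Origin on its underside.
- glue: Loose white glue bottle with a red cap standing on the bench at one side, 60 mm diameter, 150 mm high, not to be disturbed. Origin: centre of its underside.
- hoop: Loose steel hoop lying flat on the bench beyond the rack, 110 mm outside diameter, 18 mm high, not to be disturbed. Origin: centre of its underside.
- pencil: Loose flat red carpenter's pencil, 170 mm long (y), 15 mm wide, 8 mm high, lying beyond the rack, not to be disturbed. Origin: centre of its underside.
Things that resemble listed ones, but are neither listed nor needed, are in the scene too. Leave any yellow look-alike of the lid alone.

How it is judged:
On the way:
1. the lid is carried over the top of the stave rack (y of lid in the frame of rack between -0.07 and 0.07 m and x of lid in the frame of rack between -0.18 and 0.18 m and z of lid in the frame of rack above 0.14 m), for 0.05 s.
At the end, for the whole second after the job is handed in: The lid is held still in the fingers over the tub: within 7 mm of the mouth's centre, its underside 6 to 26 mm above the rim, its crossbar within 0.09 rad (5 degrees) of the line through the notches, level within 0.08 rad, slower than 0.02 m/s, touching neither tub nor rack (horizontal distance between lid and tub_rim below 0.007 m and z of lid in the frame of tub_rim between 0.006 and 0.026 m and angle between the x axis of lid and the x axis of tub, either way round below 0.09 rad and angle between lid's own z axis and vertical below 0.08 rad and linear speed of lid below 0.02 m/s and contact force between lid and the fingers above 1 N and contact force between lid and tub below 0.05 N and contact force between lid and rack below 0.05 N); the arm keeps its last pose, push and grip.
It fails at once if the tub is touched (over 1 N) (contact force between tub and anything else above 1 N).
It fails at once if the stave rack is touched (over 1 N) (contact force between rack and anything else above 1 N).
It fails at once if the mallet, glue bottle, hoop or pencil is moved more than 20 mm (distance of any of mallet, glue, hoop, pencil from where it was at the start of the episode above 0.02 m).
It also fails if it takes over 48 s, if anything falls off the work surface, if the arm or the gripper's body presses on something with over 40 N, if the wrist force passes 120 N, or if a joint passes its speed limit or range.

## Working session

There is one attempt and no reset: what is moved stays moved. The work goes in short steps, Python scripts to look and compute and a shell command to move; the robot and the scene stay as the last step left them, time stands still between calls to the robot, and variables do not carry over. Pictures are saved under pics/ and viewed, about 8 in all and at most 12, crops included, and the job is handed in when it is done.

```bash
mkdir -p pics; python3 - <<'E'
from rig import env,snapshot
import cv2,numpy as np
s=env.observe();print(s['time'],s['eef_pos'],s['tcp_rot'],s['opening'],env.pinch_z)
for n in('top','side'):
    d=snapshot(n);cv2.imwrite(f'pics/{n}0.png',d['img']);np.savez(f'pics/{n}0.npz',**d)
    print(n,d['fx'],d['cx'],d['cy'],np.round(d['extrinsics'],3).tolist())
E
```

```text
0.0 [0.14354412 0.55621979 0.23038553] [[-7.62713601e-04  2.50088759e-01  9.68222614e-01]
 [-1.58694175e-03  9.68221374e-01 -2.50089689e-01]
 [-9.99998450e-01 -1.72725970e-03 -3.41599317e-04]] 1.004167608341603 0.0187
top 417.1423895096029 271.3782304843849 205.9803286939411 [[-0.029, -0.999, -0.022, 0.037], [-0.986, 0.032, -0.162, 0.549], [0.163, 0.017, -0.986, 1.398], [0.0, 0.0, 0.0, 1.0]]
side 415.48800747988906 277.1918755486807 210.9313763536938 [[-0.991, -0.134, 0.006, 0.543], [-0.101, 0.713, -0.694, 0.137], [0.088, -0.688, -0.72, 1.168], [0.0, 0.0, 0.0, 1.0]]
```

View pics/top0.png

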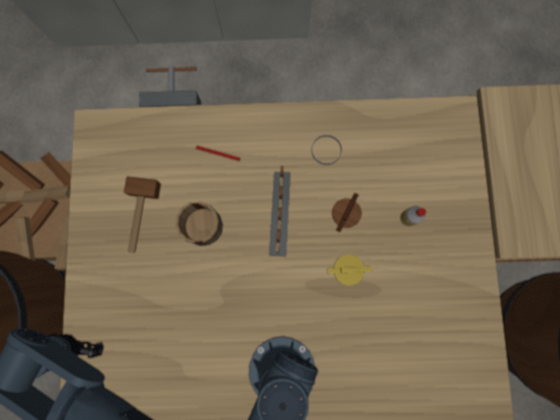

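View pics/side0.png

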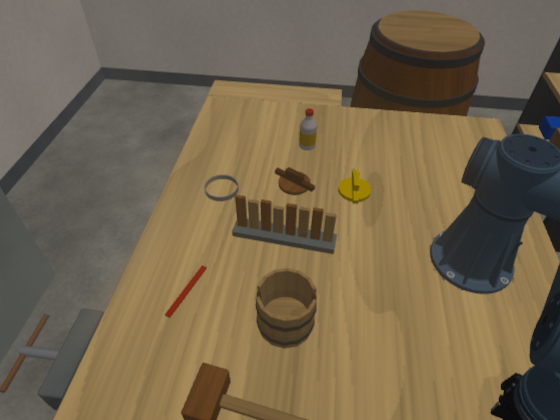

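The top view shows two candidates for the lid: the brown disc with dark crossbar at (347,212) and a yellow disc at (349,270). The brown one fits the description, since the yellow one is the look-alike to leave alone. The tub is at (200,224), the rack at (281,213), the mallet at (140,205), the glue bottle at (416,215), the hoop at (326,150) and the pencil at (218,153). In the side view the lid is at (295,181) and the tub at (287,305).

```bash
cat >h.py <<'E'
import cv2,numpy as np
def ray(d,uv,z):
    E=np.array(d['extrinsics']);R=E[:3,:3];c=-R.T@E[:3,3]
    v=R.T@np.array([(uv[0]-d['cx'])/d['fx'],(uv[1]-d['cy'])/d['fy'],1.])
    return c+v*(z-c[2])/v[2]
def proj(d,p):
    E=np.array(d['extrinsics']);q=E[:3,:3]@p+E[:3,3]
    return np.array([d['fx']*q[0]/q[2]+d['cx'],d['fy']*q[1]/q[2]+d['cy']])
E
python3 - <<'E'
from h import *
t=dict(np.load('pics/top0.npz'));s=dict(np.load('pics/side0.npz'))
A=cv2.resize(t['img'][185:245,320:380],(390,390),interpolation=2)
B=cv2.resize(t['img'][194:254,170:230],(390,390),interpolation=2)
cv2.imwrite('pics/crop1.png',np.hstack([A,B]))
hsv=cv2.cvtColor(t['img'],cv2.COLOR_BGR2HSV)
for n,uv in(('disc',(352,205)),('disc2',(338,215)),('bar',(340,226)),('bench',(320,235))):print(n,hsv[uv[1],uv[0]])
for n,uv,z in(('lid',(347,212),.014),('tub',(200,224),.13),('rack',(281,213),.02),('rackA',(282,170),.02),('rackB',(278,255),.02),('glue',(416,215),.1),('malH',(142,187),.06),('malE',(133,250),.03),('hoop',(326,150),.01),('pen',(218,153),.01)):print(n,ray(t,uv,z).round(3))
print('side lid',ray(s,(295,181),.014).round(3),'tub',ray(s,(287,290),.13).round(3))
E
```

```text
disc [  9 138  59]
disc2 [ 13 141  92]
bar [  9 146  61]
bench [ 18  84 133]
lid [ 0.525 -0.245  0.014]
tub [0.484 0.251 0.13 ]
rack [ 0.528 -0.013  0.02 ]
rackA [ 0.683 -0.022  0.02 ]
rackB [0.381 0.002 0.02 ]
glue [ 0.495 -0.456  0.1  ]
malH [0.629 0.467 0.06 ]
malE [0.413 0.503 0.03 ]
hoop [ 0.754 -0.183  0.01 ]
pen [0.757 0.208 0.01 ]
side lid [ 0.522 -0.243  0.014] tub [0.492 0.255 0.13 ]
```

View pics/crop1.png

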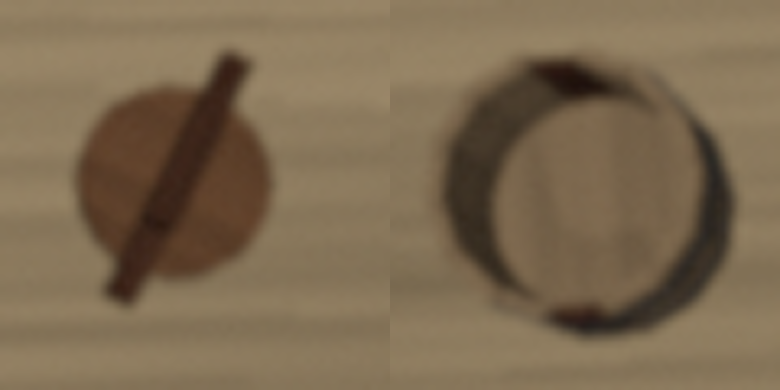

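```bash
python3 -m inch '[[-5,-31,25.9,0,0,0,1],[-5,-31,25.9,0,0,0,1],[-5,-31,25.9,0,0,0,1],[-5,-31,25.9,0,0,0,1],[0,-31,25.9,0,0,0,1],[0,-31,25.9,0,0,0,1],[0,-31,25.9,0,0,0,1],[0,-31,25.9,0,0,0,1]]'; python3 -m inch '[[0,-31,25.9,0,0,0,1],[0,-31,25.9,0,0,0,1],[0,-31,25.9,0,0,0,1],[0,-31,25.9,0,0,0,1],[0,-31,25.9,0,0,0,1],[0,-31,25.9,0,0,0,1],[0,0,0,0,0,0,1],[0,0,0,0,0,0,1]]'
python3 - <<'E'
from h import *
t=dict(np.load('pics/top0.npz'))
a,b=ray(t,(356.2,194.5),.03),ray(t,(338.5,230.4),.03);print(a,b,(a+b)/2,np.degrees(np.arctan2(*(a-b)[1::-1])))
a,b=ray(t,(196.9,205.5),.112),ray(t,(199.2,242.9),.112);print(a,b,(a+b)/2,np.degrees(np.arctan2(*(a-b)[1::-1])))
E
```

```text
time: 0.9
eef_pos: [0.2825, 0.2633, 0.2511]
tcp_rot: [[0.0, 0.25, 0.968], [-0.0, 0.968, -0.25], [-1.0, -0.0, 0.0]]
ft_force: [1.1, -0.1, 0.4]
opening: 0.997
time: 1.7
eef_pos: [0.3861, 0.0454, 0.2509]
tcp_rot: [[-0.001, 0.253, 0.968], [0.001, 0.968, -0.253], [-1.0, 0.0, -0.001]]
ft_force: [0.1, 0.9, -0.3]
opening: 1.003
[ 0.58304903 -0.27792731  0.03      ] [ 0.45911198 -0.2093151   0.03      ] [ 0.5210805  -0.24362121  0.03      ] -28.96914808869465
[0.54820072 0.26495348 0.112     ] [0.42417946 0.25741349 0.112     ] [0.48619009 0.26118348 0.112     ] 3.4790700501021954
```

```bash
python3 -m inch '[[0,-30.6,25.7,0,0,0,1],[0,-30.6,25.7,0,0,0,1],[0,-30.6,25.7,0,0,0,1],[0,-30.6,25.7,0,0,0,1],[0,-30.6,25.7,0,0,0,1],[0,-30.6,25.7,0,0,0,1],[0,-30.6,25.7,0,0,0,1],[0,-30.6,25.7,7.2,0,0,1]]';  python3 -m inch '[[0,0,0,7.2,0,0,1],[0,0,0,0,0,0,1],[0,0,0,0,0,0,1],[0,0,0,0,0,0,1]]'
python3 - <<'E'
from h import *
from rig import snapshot
d=snapshot('wrist');cv2.imwrite('pics/w1.png',d['img']);np.savez('pics/w1.npz',**d)
print(proj(d,np.array([.522,-.2436,.054])),proj(d,np.array([.583,-.278,.03])),proj(d,np.array([.459,-.209,.03])))
E
```

```text
time: 2.5
eef_pos: [0.5251, -0.2417, 0.251]
tcp_rot: [[-0.0, 0.369, 0.93], [0.001, 0.93, -0.369], [-1.0, 0.001, -0.001]]
ft_force: [0.1, 0.5, 0.9]
opening: 0.997
time: 2.9
eef_pos: [0.5242, -0.2409, 0.2514]
tcp_rot: [[-0.0, 0.479, 0.878], [0.0, 0.878, -0.479], [-1.0, 0.0, -0.0]]
ft_force: [0.2, 0.0, 0.2]
opening: 1.0
[272.76095289 185.51270471] [272.32205574 239.93245447] [272.9475208 114.0126242]
```

View pics/w1.png

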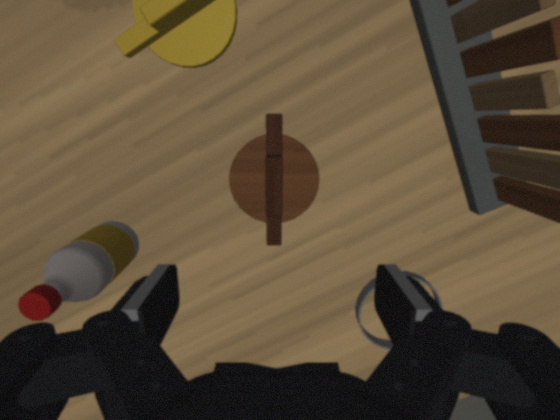

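The wrist view shows the brown lid's bar running vertically from (274,115) to (274,244), within about 4 px of the prediction. The yellow look-alike is clear at (190,20), and the glue bottle is outside the fingers at (80,265).

```bash
python3 - <<'E'
from h import *
from rig import env
d=dict(np.load('pics/w1.npz'));s=env.observe()
a,b=ray(d,(274,115),.03),ray(d,(274,244),.03);c=(a+b)/2
print(a,b,c,np.linalg.norm(a-b),np.degrees(np.arctan2(*(b-a)[1::-1])))
print(ray(d,(274,178),.014))
R=np.array(s['tcp_rot']);g=np.array([c[0],c[1],.036-.0187]);print('shift mm',R.T@(g-s['eef_pos'])*1e3)
print('tool z ang',np.degrees(np.arctan2(R[1,2],R[0,2])),s['qpos'])
E
```

```text
[ 0.46041002 -0.20850649  0.03      ] [ 0.58843113 -0.27873239  0.03      ] [ 0.52442058 -0.24361944  0.03      ] 0.14601740490500495 -28.746943700210796
[ 0.52197015 -0.24238821  0.014     ]
shift mm [234.24700872  -2.08528347   1.30592921]
tool z ang -28.674652666336645 [-6.36817296e-01  1.68502620e-01  1.57968221e+00  1.12910925e-04
  1.39324397e+00 -1.70716646e+00]
```

```bash
python3 -m inch '[[35,-2,1,0,0,0,1],[35,0,0,0,0,0,1],[35,0,0,0,0,0,1],[35,0,0,0,0,0,1],[35,0,0,0,0,0,1],[25,0,0,0,0,0,1],[20,0,0,0,0,0,1],[9,0,0,0,0,0,1]]' 40;  python3 -m inch '[[0,0,0,0,0,0,1],[0,0,0,0,0,0,0],[0,0,0,0,0,0,-0.3],[0,0,0,0,0,0,-1],[0,0,0,0,0,0,-1],[0,0,0,0,0,0,-1],[0,0,0,0,0,0,-1],[0,0,0,0,0,0,-1]]' 40; python3 -m inch '[[0,0,0,0,0,0,-1],[0,0,0,0,0,0,-1],[0,0,0,0,0,0,-1]]' 60;
```

```text
time: 3.75
eef_pos: [0.5229, -0.2433, 0.0205]
tcp_rot: [[-0.002, 0.481, 0.877], [0.002, 0.877, -0.481], [-1.0, 0.0, -0.003]]
ft_force: [-0.1, 1.3, -0.5]
opening: 1.0
time: 4.55
eef_pos: [0.5245, -0.2451, 0.023]
tcp_rot: [[0.001, 0.483, 0.876], [-0.001, 0.876, -0.483], [-1.0, -0.0, 0.001]]
ft_force: [-1.3, 0.6, 5.7]
opening: 0.2
time: 4.85
eef_pos: [0.5246, -0.2451, 0.023]
tcp_rot: [[0.001, 0.483, 0.876], [-0.001, 0.876, -0.483], [-1.0, -0.0, 0.001]]
ft_force: [-0.7, 0.5, 5.9]
opening: 0.201
```

```bash
python3 -m inch '[[-5,0,0,0,0,0,-1],[-15,0,0,0,0,0,-1],[-30,0,0,0,0,0,-1],[-30,0,0,0,0,0,-1],[-35,0,0,0,0,0,-1],[-35,0,0,0,0,0,-1],[-35,0,0,0,0,0,-1],[-25,0,0,0,0,0,-1]]' 60; python3 -m inch '[[0,0,0,0,0,0,-1],[0,0,0,0,0,0,-1],[0,0,0,0,0,0,-1]]'
python3 - <<'E'
from h import *
from rig import snapshot
d=snapshot('wrist');np.savez('pics/w2.npz',**d)
e=snapshot('side');np.savez('pics/s2.npz',**e)
cv2.imwrite('pics/w2.png',np.hstack([cv2.resize(d['img'],(400,300)),cv2.resize(e['img'][60:270,180:460],(400,300))]))
E
```

```text
time: 5.65
eef_pos: [0.5244, -0.245, 0.2358]
tcp_rot: [[0.002, 0.483, 0.876], [-0.002, 0.876, -0.483], [-1.0, -0.0, 0.003]]
ft_force: [-0.7, -0.6, -2.9]
opening: 0.198
time: 5.95
eef_pos: [0.5231, -0.2441, 0.2305]
tcp_rot: [[-0.003, 0.483, 0.876], [0.002, 0.876, -0.483], [-1.0, 0.0, -0.003]]
ft_force: [-0.5, -0.2, -2.6]
opening: 0.201
```

View pics/w2.png

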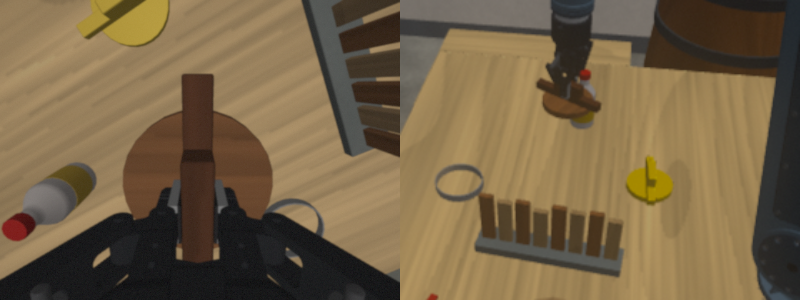

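The wrist and side views show the lid gripped by its block and apparently level, well off the bench. The yellow look-alike is untouched. Next I rotate and cross the rack, stopping short of the tub to look at its rim.

```bash
python3 -m inch '[[0,0,0,-8,0,0,-1],[0,0,0,-8,0,0,-1],[0,0,0,-8,0,0,-1],[0,0,0,-8.3,0,0,-1],[0,0,0,0,0,0,-1],[0,15,0,0,0,0,-1],[0,25,-1,0,0,0,-1],[0,31,-1,0,0,0,-1]]'; python3 -m inch '[[0,31,0,0,0,0,-1],[0,31,0,0,0,0,-1],[0,31,0,0,0,0,-1],[0,31,0,0,0,0,-1],[0,31,-1,0,0,0,-1],[0,31,-1,0,0,0,-1],[0,31,0,0,0,0,-1],[0,25,0,0,0,0,-1]]';python3 -m inch '[[0,15,0,0,0,0,-1],[0,0,0,0,0,0,-1],[0,0,0,0,0,0,-1],[0,0,0,0,0,0,-1],[0,0,0,0,0,0,-1]]'
python3 - <<'E'
from h import *
from rig import snapshot
d=snapshot('wrist');np.savez('pics/w3.npz',**d)
cv2.imwrite('pics/w3.png',d['img'])
for z in(.13,):
  for c in((.486,.261),(.487,.254)):print(proj(d,np.array([*c,z])))
E
```

```text
time: 6.85
eef_pos: [0.5173, -0.1731, 0.2316]
tcp_rot: [[-0.001, -0.055, 0.999], [0.001, 0.999, 0.055], [-1.0, 0.001, -0.001]]
ft_force: [0.1, 0.4, -2.0]
opening: 0.201
time: 7.65
eef_pos: [0.5003, 0.0698, 0.232]
tcp_rot: [[-0.001, -0.057, 0.998], [0.001, 0.998, 0.057], [-1.0, 0.001, -0.001]]
ft_force: [0.4, 0.5, -2.5]
opening: 0.199
time: 8.15
eef_pos: [0.5006, 0.0817, 0.2322]
tcp_rot: [[-0.0, -0.058, 0.998], [-0.0, 0.998, 0.058], [-1.0, -0.0, -0.0]]
ft_force: [0.2, -0.2, -2.5]
opening: 0.202
[510.46793952 205.99936642]
[501.11742264 206.74665341]
```

View pics/w3.png

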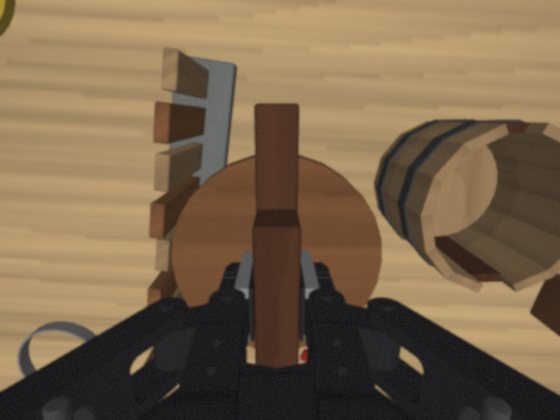

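The wrist view shows the tub's mouth on the right, centred near (505,207) but cut off by the image edge. The lid is held straight, with the bar's free end at (277,104). I'll go 40 mm closer to see the whole rim.

```bash
python3 -m inch '[[0,15,0,0,0,0,-1],[0,15,0,0,0,0,-1],[0,10,0,0,0,0,-1],[0,0,0,0,0,0,-1],[0,0,0,0,0,0,-1],[0,0,0,0,0,0,-1]]'
python3 - <<'E'
from h import *
from rig import snapshot
d=snapshot('wrist');np.savez('pics/w4.npz',**d)
cv2.imwrite('pics/w4.png',cv2.resize(d['img'][80:320,240:560],(800,600),interpolation=2))
E
```

```text
time: 8.8
eef_pos: [0.4983, 0.1217, 0.2323]
tcp_rot: [[0.0, -0.059, 0.998], [-0.0, 0.998, 0.059], [-1.0, -0.0, 0.0]]
ft_force: [-0.5, 0.0, -2.4]
opening: 0.203
```

View pics/w4.png

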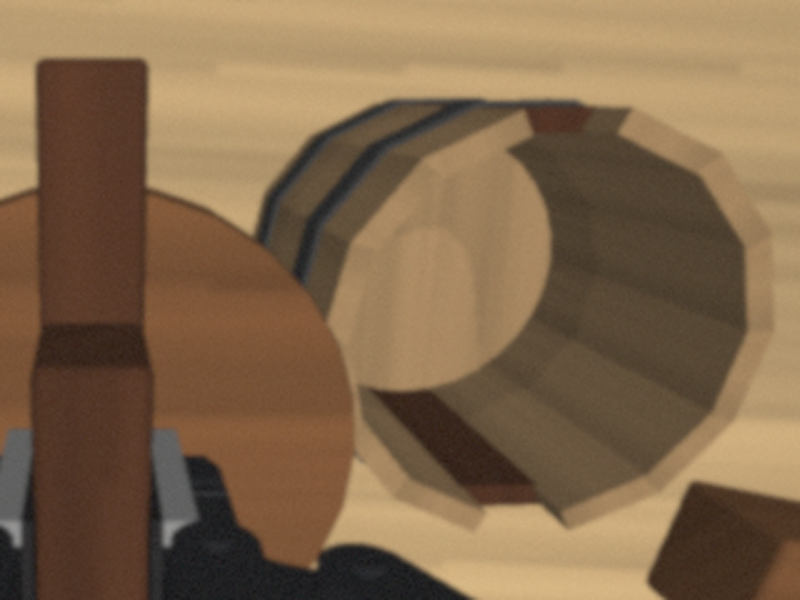

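```bash
python3 - <<'E'
from h import *
from scipy.optimize import least_squares
d=dict(np.load('pics/w4.npz'))
W=lambda p,z=.13:ray(d,(p[0]/2.5+240-.3,p[1]/2.5+80-.3),z)[:2]
P=np.array([W(p) for p in[(527,110),(632,108),(480,530),(568,527),(768,235),(772,328),(722,155),(658,485),(733,412),(405,495),(355,243),(420,160)]])
f=least_squares(lambda v:np.hypot(*(P-v[:2]).T)-v[2],[.487,.257,.068]);print(f.x.round(4),(f.fun*1e3).round(1))
N=[(P[0]+P[1])/2,(P[2]+P[3])/2];v=N[1]-N[0];print('mid',(N[0]+N[1])/2,'len',np.linalg.norm(v),'ang',np.degrees(np.arctan2(v[1],v[0])),np.linalg.norm(P[0]-P[1]),np.linalg.norm(P[2]-P[3]))
# lid bar in hand: end corners at bar-top height
z=.2323-.023+.030
a,b=W((38,60),z),W((147,60),z);g0,g1=W((38,325),z),W((145,325),z)
e=(a+b)/2;g=(g0+g1)/2;u=(g-e)/np.linalg.norm(g-e)
print('width',np.linalg.norm(a-b),np.linalg.norm(g0-g1),'bar ang',np.degrees(np.arctan2(u[1],u[0])),'end-block',np.linalg.norm(g-e),'centre',e+.075*u,'centre2',g+.032*u,'zaxis ang',np.degrees(np.arctan2(.059,.998)))
zt=z+.024;c=W((38,368),zt);h=W((150,368),zt);print('blocktop ctr',(c+h)/2+.032*u,np.linalg.norm(c-h))
E
```

```text
[0.4911 0.2627 0.0683] [-0.1 -0.   0.9  0.8 -0.3  0.4  0.  -0.6 -0.4 -1.  -0.4  0.7]
mid [0.4915747  0.26338464] len 0.13418731866083278 ang 4.89783206093134 0.029915574978226 0.028952248590755042
width 0.01693847347016521 0.018160293331643533 bar ang 3.1767263492868256 end-block 0.04281734841436574 centre [0.49811505 0.12224225] centre2 [0.49793268 0.12223213] zaxis ang 3.383287617281726
blocktop ctr [0.49741096 0.12256914] 0.015862555422446748
```

```bash
python3 -m inch '[[0,15,0,0,0,0,-1],[0,25,0.5,0,0,0,-1],[0,30,0.4,0,0,0,-1],[0,30,0.4,0,0,0,-1],[0,25,0,0,0,0,-1],[0,15.6,0,0,0,0,-1],[0,0,0,-1.2,0,0,-1],[0,0,0,0,0,0,-1]]';python3 -m inch '[[0,0,0,0,0,0,-1],[5,0,0,0,0,0,-1],[12,0,0,0,0,0,-1],[12,0,0,0,0,0,-1],[8,0,0,0,0,0,-1],[3,0,0,0,0,0,-1],[0,0,0,0,0,0,-1],[0,0,0,0,0,0,-1]]'
python3 - <<'E'
from h import *
from rig import snapshot,env
d={n:snapshot(n) for n in('top','side','wrist')}
for n in d:np.savez(f'pics/{n}5.npz',**d[n])
A=cv2.resize(d['top']['img'][194:254,170:230],(400,400),interpolation=2)
B=cv2.resize(d['side']['img'][245:345,237:337],(400,400),interpolation=2)
cv2.imwrite('pics/c5.png',np.hstack([A,B]))
s=env.observe();print(s['eef_pos'],s['tcp_rot'])
E
```

```text
time: 9.65
eef_pos: [0.4909, 0.2626, 0.2321]
tcp_rot: [[-0.0, -0.082, 0.997], [-0.001, 0.997, 0.082], [-1.0, -0.001, -0.0]]
ft_force: [-0.5, -0.6, -0.9]
opening: 0.2
time: 10.45
eef_pos: [0.4913, 0.2628, 0.1925]
tcp_rot: [[0.0, -0.081, 0.997], [0.0, 0.997, 0.081], [-1.0, 0.0, 0.0]]
ft_force: [0.5, 0.1, -1.8]
opening: 0.205
[0.49143368 0.26284845 0.19286466] [[ 1.03041166e-03 -8.05605794e-02  9.96749182e-01]
 [ 2.53444621e-04  9.96749700e-01  8.05603592e-02]
 [-9.99999437e-01  1.69610385e-04  1.04748015e-03]]
```

View pics/c5.png

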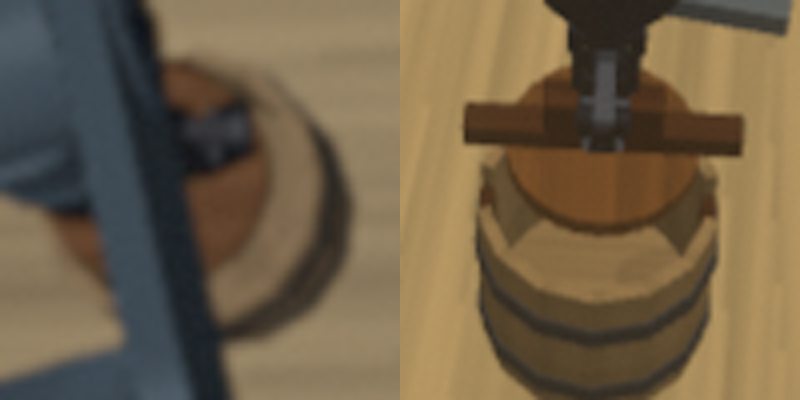

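The side crop shows the lid level above the mouth. The disc spans 500–700 px and the bar 465–743, against the tub's rim at 478–717, with the dark notch staves at (487,190) and (710,200) under the bar's ends. I'll check this side view numerically, then go down 24 mm more.

```bash
python3 - <<'E'
from h import *
d=dict(np.load('pics/side5.npz'))
W=lambda p,z:ray(d,((p[0]-400)/4+237-.4,p[1]/4+245-.4),z)[:2]
a,b=W((465,103),.1925+.007),W((743,116),.1925+.007)
print('bar',np.linalg.norm(a-b),(a+b)/2,np.degrees(np.arctan2(*(a-b)[::-1])))
a,b=W((478,200),.13),W((717,208),.13);print('rim side pts mid',(a+b)/2,np.linalg.norm(a-b))
n,m=W((487,185),.112),W((711,200),.112);print('notch',np.linalg.norm(n-m),(n+m)/2,np.degrees(np.arctan2(*(n-m)[::-1])))
E
python3 -m inch '[[4,0,0,0,0,0,-1],[7,0,0,0,0,0,-1],[7,0,0,0,0,0,-1],[4,0,0,0,0,0,-1],[2,0,0,0,0,0,-1],[0,0,0,0,0,0,-1],[0,0,0,0,0,0,-1],[0,0,0,0,0,0,-1]]'
python3 - <<'E'
from h import *
from rig import snapshot
d=snapshot('side');np.savez('pics/side6.npz',**d);w=snapshot('wrist');np.savez('pics/w6.npz',**w)
cv2.imwrite('pics/c6.png',np.hstack([cv2.resize(w['img'],(400,300)),cv2.resize(d['img'][245:335,227:347],(400,300),interpolation=2)]))
E
```

```text
bar 0.14935781835481265 [0.49254408 0.25553977] 4.677001743673192
rim side pts mid [0.49266454 0.2704563 ] 0.13407750628712767
notch 0.1293988792956142 [0.49381478 0.2512862 ] 3.4354352400412114
time: 11.4
eef_pos: [0.4913, 0.2628, 0.1686]
tcp_rot: [[0.001, -0.08, 0.997], [0.0, 0.997, 0.08], [-1.0, 0.0, 0.001]]
ft_force: [0.8, 0.1, -1.4]
opening: 0.2
```

View pics/c6.png

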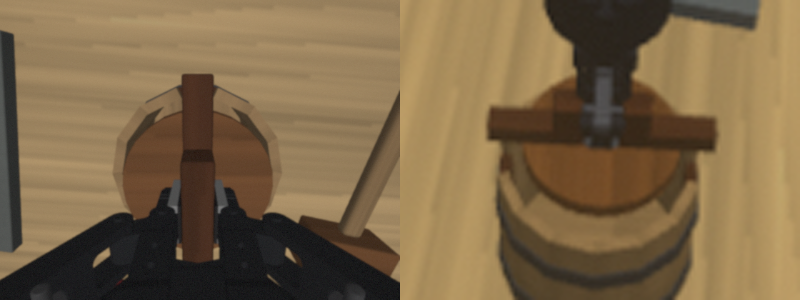

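In the wrist view the tub spans 113–281 (mid 197) and the lid 123–272 (mid 197.5), and the bar lies over the notch near (198,80). The side view agrees. One last check is the lid's height from the side view, by casting a ray at its front lower edge, plus stillness.

```bash
python3 - <<'E'
from h import *
from rig import env
d=dict(np.load('pics/side6.npz'))
W=lambda p,z:ray(d,((p[0]-400)*.3+227-.35,p[1]*.3+245-.35),z)
for p,y,n in(((600,215),.2628+.053,'disc front low edge'),((500,206),.2628,'tub rim')):
  a,b=W(p,0),W(p,.2);print(n,a+(b-a)*(y-a[1])/(b[1]-a[1]))
for p in((490,107),(716,117)):
  a,b=W(p,0),W(p,.2);print('bar far top',a+(b-a)*(.2628-.009-a[1])/(b[1]-a[1]))
s=env.observe();print(s['eef_pos'],s['ft_force'],s['opening'],np.abs(s['joint_velocities']).max())
E
```

```text
disc front low edge [0.48609455 0.3158     0.14928582]
tub rim [0.56277619 0.2628     0.05527883]
bar far top [0.56782672 0.2538     0.1644684 ]
bar far top [0.41839297 0.2538     0.18278094]
[0.49126639 0.26276684 0.16859702] [ 0.00506029 -1.11828134 -1.87677517] 0.2043381276813762 0.0026079725653375746
```

```bash
python3 -c "
from rig import ticket;print(ticket.finish_job())"
```

```text
the job is handed in; nothing more can be done
None
```

I picked the brown lid up by its grip block, carried it over the stave rack with its underside about 0.21 m above the bench, and handed in holding it still over the tub. The job reports no verdict, so this rests on my own measurements:

- **Centring:** the wrist camera put the tub's mouth at (0.491, 0.263) m, and the lid's centre agrees to about 1 mm there. The side view agrees to about 1 mm along x. Along y it only gives rough values, about 2 mm from the wrist figure for the lid and up to about 8 mm for the rim.
- **Crossbar angle:** it stands at about 4.6° in the world. The notch line measured 4.9° from the wrist, but 3.5° from the first top picture and 3.4° from the side. The worst disagreement is about 1.2°, inside the 5° limit.
- **Height:** the underside is about 15 mm above the rim from the tool's position, and 14 to 19 mm from the side view.
- **Level and stillness:** the tool is vertical to within about 0.001 rad, and the lid looked level in the pictures. Joint speeds were below 0.003 rad/s.
- **Contacts:** there was no sign of touching the rack or tub. While the fingers closed, the force sensor read about 6 N upward, probably the pads swinging forward; it went away on lifting. One rough side-view check of the tub rim's height picked the wrong image point, so I ignored it.
- **Other objects:** I kept well clear of the mallet, glue bottle, hoop, pencil and yellow look-alike, but did not re-measure their positions at the end.

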